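Hold the hand microscope over the copper specimen

ROBOT

A 7-joint arm with a two-finger parallel gripper is mounted at the origin on the work surface. World frame = base frame: x ahead of the robot, y to its left, z up, the work surface at z = 0. Lengths are in m, angles in degrees, forces in N, time in s.
With the tool pointing down it reaches from about 0.425 to 0.875 m from the base axis. Payload 4.7 kg.
Tool frame: the origin (TCP) lies at the very end of the fingers, on their centre line; the grasp point (between the pads) lies env.hold_point_z behind it (env.hold_point_z is the distance from the TCP to the grasp point, in m); z points along the fingers, y is the line along which they close (so a half turn about z gives the same grasp; the last joint's range is limited). The gripper opens to 87 mm and grips with 3 to 60 N. Pads are 19 mm wide; open, the fingers measure 117 mm over their backs; the gripper's body (75 mm by 190 mm) begins 51 mm behind the grasp point.
Start: joints at [75.808, 18.392, -4.016, 83.108, 1.295, 78.541, -3.26], TCP at [0.168, -0.628, 0.223] pointing down, gripper open.
Joint ranges: [-163.93, 163.93], [-17.29, 119.83], [-79.2, 71.16], [3.27, 140.29], [-89.18, 269.18], [5.43, 117.66], [-154.24, 154.24]. Speed limits (degrees/s): [147.25, 147.25, 180, 180, 180, 180, 180].

INTERFACE

Orientations are given as [roll, pitch, yaw] about the fixed x, y, z axes, in that order (R = Rz(yaw) Ry(pitch) Rx(roll)).
In Python, from cell import env gives the robot as it stands.
- The arm moves only by the shell command python3 -m jog 'ROWS' [FORCE]. ROWS is JSON, a list of rows, each an object with "dp": the shift along the tool's x, y, z in cm, a list of three; "twist": the turn about the tool's z in degrees; "fingers": the opening, from 0 (shut) to 1 (fully open). A call has 1 to 8 rows; each row is the pose to reach, as a shift and turn from the pose commanded when the call began, along the tool's axes at that moment; what a row does not reach only later rows make up. A row lasts 1/8 s, in which the tool goes at most 62.5 mm and 10.7 degrees, less where a joint would pass 70% of its speed; a pose out of reach is approached as far as the arm can. A call with a gripper value outside its range is refused whole. The fingers move at their own pace and stop on an object; FORCE is the grip in N (left out, the last holds). Time passes only in rows, so rows that repeat a pose let the fingers close. It gives the time, the measured TCP pose, the force, the opening and the grip force at its end, in the units of the state.
- env.get_obs(): the state, without advancing time (a new reading comes with each control period).
- env.read_camera(name): name is "scene" or "top" or "wrist"; returns a dict with "pixels" (400x640x3 uint8, blue, green, red), "depth" (400x640 float32, m along the optical axis (not along the pixel's ray), 0 where there is no reading), "fx", "fy", "cx", "cy" (pixels), "rvec" (rotation vector, rad) and "tvec" (3), from world to camera coordinates, as OpenCV has them. Camera axes: x right, y down, z forward; pixel columns grow to the right and rows downward; lengths in m; the calibration is good to about 2 mm. The wrist camera is an equidistant fisheye: a pixel r from the principal point sees the ray r / f radians off the axis. A picture is of the moment at which its call begins.
- env.sign_off(): hands the job in; it is judged then, once.
The state is a dict: "time_s": time; "qpos": joint angles; "joint_velocities": joint speeds; "effort": joint torques, N m; "tool_pos": TCP position; "tool_rot": TCP orientation; "force": force on the tool from outside, world axes, zero at the start; "wrist_torque": the same for the moment, N m; "grip_width": finger opening in m; "grasp_force": force on a finger pad.
Only numpy, scipy, OpenCV 4.12 (cv2) and the standard library are available. Lean on these libraries where they do the work, as an engineer would, in place of code of your own. Each camera call takes 0.05 s, during which the arm holds its last target. There are 200 camera calls.

TASK

Start the display console by pressing its keys one at a time: green to wake it, then yellow for the microscope's light, then blue for the live picture; stay off the red delete key. Then draw the hand microscope out of its leaning charging cradle, turn it upright with its clear nose pointing straight down, and finish while still holding it there, steady, with the nose about 3 cm above the middle of the copper specimen. The microscope must not touch any of the specimens, and the specimens, the bottle and the slide box stay where they are.

Things in the scene. Friction and masses are not known exactly. Their poses are not given: they have to be found in the camera images.
- console: fixed ivory display console 170 (x) x 220 (y) x 34 mm; black tilted screen on its rear half, front edge 47 mm, rear edge 91 mm high. Origin: centre of underside; +x from the keys to the screen, z up. Row of keys 50 mm to the -x side of the origin, 44 mm apart, from +y to -y: blue, yellow, red, green. A key is 24 x 26 mm and stands 8 mm proud of a dark deck 36 mm above the bench
- key_green_top (a point): centre of the top of the green (wake) key, 44 mm above the bench, moves with the key; axes as the console
- key_yellow_top (a point): centre of the top of the yellow (light) key, likewise
- key_blue_top (a point): centre of the top of the blue (live picture) key, likewise
- key_red_top (a point): centre of the top of the red (delete) key, likewise; not to be pressed
- key_green (a joint): travel of the green key in m: 0 up, 0.005 fully down; spring of 1.5 N at the start and 5 N fully down; springs back by itself. It counts as pressed when held down beyond 0.003 for 0.05 s
- key_yellow (a joint): travel of the yellow key, likewise
- key_blue (a joint): travel of the blue key, likewise
- key_red (a joint): travel of the red key, likewise; must stay up
- cradle: fixed charging cradle: ivory foot 125 (x) x 100 (y) x 14 mm with a grey round sleeve, 47 mm outside, 37 mm bore, 60 mm deep, leaning 40 degrees from the vertical, its mouth pointing up and to the cradle's -x. Origin: centre of the foot's underside; z up. The sleeve axis runs along (-0.643, 0, 0.766) in this frame
- cradle_mouth (a point): centre of the sleeve's mouth, 12 mm to the -x side of the cradle's origin and 81 mm above the bench; axes as the cradle's (not along the sleeve)
- scope: hand microscope: black barrel 34 mm across, 135 mm long, clear nose tapering to 22 mm at the tip, blue band at the tail, 36 mm focus ring 70-81 mm from the tip; about 140 g. Origin: centre of the nose tip; z runs from nose to tail (up when the nose points down). Starts nose-first in the sleeve, leaning with it, 1.5 mm clearance; nose 60 mm inside the mouth, rear 75 mm standing out
- tray: shallow aluminium tray fixed to the bench, 66 (x) x 190 (y) x 12 mm, 4 mm floor, 4 mm walls, three compartments in a row along y, each with one specimen. Origin: centre of the underside
- sample_copper: the specimen to look at: black resin puck 40 mm across, 20 mm high, with a round reddish copper section 26 mm across in its polished top; lies in one of the three compartments. Origin: centre of the underside, z up
- sample_copper_face (a point): centre of the copper specimen's polished top face, 24 mm above the bench
- sample_steel: bystander: like the copper one, with a square bright steel section; origin centre of the underside
- sample_brass: bystander: white resin puck of the same size with a brass bar in its top; origin centre of the underside
- cleaner: bystander: small amber bottle with white cap, 34 mm across, 75 mm high, between console and cradle on the robot's side; origin centre of the underside
- slide_box: bystander: blue slide box 87 x 102 x 37 mm, beyond the tray; origin centre of the underside
Not all that is in view belongs to the job. Of the things shaped like the scope, the black one is meant. Leave any pink or turquoise look-alike of the cradle alone.

How it is judged (in metres and radians):
On the way, in this order (a step that is already met when the one before it is completed fails the run):
1. the green key is pressed (value of joint key_green above 0.003 m), for 0.05 s.
2. then the yellow key is pressed (value of joint key_yellow above 0.003 m), for 0.05 s.
3. then the blue key is pressed (value of joint key_blue above 0.003 m), for 0.05 s.
4. then the microscope is drawn out of the cradle and carried by the gripper, nose above the mouth (z of scope in the frame of cradle_mouth above 0.003 m and contact force between scope and the fingers above 0.5 N and contact force between scope and cradle below 0.05 N), for 0.2 s.
At the end, for the whole second after the job is handed in: Only the gripper carries the microscope: nose down, upright within 0.15 rad, nose tip 18-42 mm above the copper specimen's face and within 12 mm of its centre sideways, at rest; keys up; specimens within 8 mm, bottle and slide box within 20 mm of their starts (contact force between scope and the fingers above 0.5 N and contact force between scope and cradle below 0.05 N and angle between scope's own z axis and vertical below 0.15 rad and horizontal distance between scope and sample_copper_face below 0.012 m and z of scope in the frame of sample_copper_face between 0.018 and 0.042 m and linear speed of scope below 0.02 m/s and distance of each of sample_copper, sample_steel, sample_brass from where it was at the start of the episode below 0.008 m and distance of each of cleaner, slide_box from where it was at the start of the episode below 0.02 m and value of joint each of key_green, key_yellow, key_blue, key_red below 0.0015 m); the arm keeps its last pose, push and grip.
It fails at once if the red key is pressed (value of joint key_red above 0.002 m).
It fails at once if two keys are down at once (value of joint each of key_green, key_yellow above 0.002 m or value of joint each of key_green, key_blue above 0.002 m or value of joint each of key_green, key_red above 0.002 m or value of joint each of key_yellow, key_blue above 0.002 m or value of joint each of key_yellow, key_red above 0.002 m or value of joint each of key_blue, key_red above 0.002 m).
It fails at once if the microscope touches a specimen (contact force between scope and sample_copper above 0.3 N or contact force between scope and sample_steel above 0.3 N or contact force between scope and sample_brass above 0.3 N).
It fails at once if a specimen is pushed more than 8 mm (distance of any of sample_copper, sample_steel, sample_brass from where it was at the start of the episode above 0.008 m).
It fails at once if the bottle or the slide box is pushed more than 20 mm or knocked over (distance of any of cleaner, slide_box from where it was at the start of the episode above 0.02 m or angle between cleaner's own z axis and vertical above 0.3 rad).
It also fails if it takes over 67 s, if anything falls off the work surface, if the arm or the gripper's body presses on something with over 40 N, if the wrist force passes 120 N, or if a joint passes its speed limit or range.

## Working session

There is one attempt and no reset: what is moved stays moved. The work goes in short steps, Python scripts to look and compute and a shell command to move; the robot and the scene stay as the last step left them, time stands still between calls to the robot, and variables do not carry over. Pictures are saved under pics/ and viewed, at most 10 in all, crops included, and the job is handed in when it is done.

```bash
ls; mkdir -p pics
python3 - <<'E'
from cell import env
import cv2
o=env.get_obs();print(o,env.hold_point_z)
for n in("scene","top"):
    c=env.read_camera(n);cv2.imwrite(f"pics/{n}1.png",c["pixels"])
    import numpy as np
    np.savez(f"{n}1.npz",**c)
    print({k:v for k,v in c.items() if k not in("pixels","depth")})
E
```

```text
pics
{'time_s': 0.0, 'qpos': array([75.80855085, 18.43638845, -4.01389317, 83.17520251,  1.29404771,
       78.5417832 , -3.25984035]), 'joint_velocities': array([ 0.03733911, -0.1020006 ,  0.01998175,  0.03687951, -0.02180945,
        0.0478798 , -0.08239448]), 'effort': array([ 3.57674198e-04, -4.91292858e+01, -4.04048776e-01, -3.12536180e+01,
       -6.42142701e-02,  4.37211629e-02,  1.94498421e-04]), 'tool_pos': array([ 0.16801812, -0.62732728,  0.22148894]), 'tool_rot': array([-1.79891811e+02,  5.45973104e-03,  1.49996253e+01]), 'force': array([ 0.7821501 ,  0.75001012, -0.08670339]), 'wrist_torque': array([ 0.03489164, -0.00993696,  0.05045423]), 'grasp_force': 0.0, 'grip_width': 0.08688900681155555} 0.0187
{'fx': 420.03187324950346, 'fy': 420.03187324950346, 'cx': 319.33354442471074, 'cy': 200.83487054395482, 'rvec': array([ 2.38168464,  0.79531702, -0.27646415]), 'tvec': array([-0.48879438, -0.19960961,  1.30120216])}
{'fx': 438.567207576198, 'fy': 438.567207576198, 'cx': 319.5120805411075, 'cy': 200.09828109598902, 'rvec': array([ 2.16640976, -2.16526461,  0.12028339]), 'tvec': array([0.0459407 , 0.59205954, 1.27527813])}
```

View pics/scene1.png

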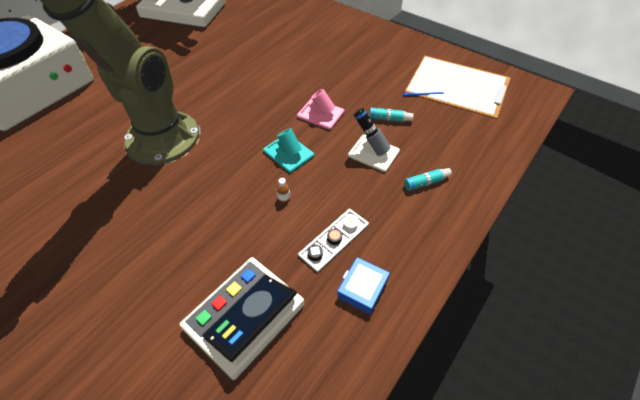

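View pics/top1.png

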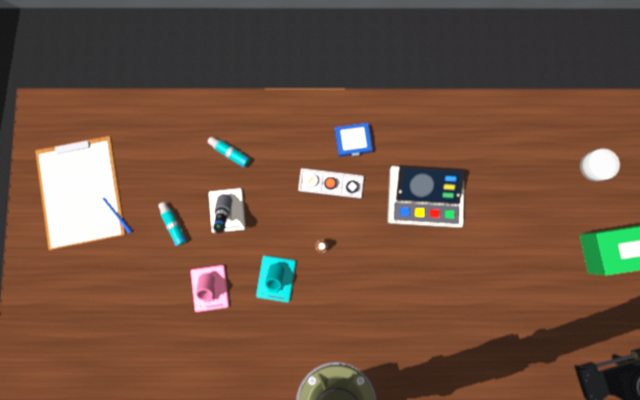

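The scene view shows the console at lower centre, the tray (copper in the middle) and the scope in the white cradle. In the top view the keys are at y≈213 (blue 405, yellow 420, red 435, green 450), copper at (331,183), and the cradle at (227,210) with the scope tail at (219,225). Next I'll enlarge a crop.

```bash
cat > h.py <<'E'
import numpy as np,cv2
from scipy.spatial.transform import Rotation as Ro
def load(n): return dict(np.load(n+".npz"))
def atz(c,u,v,z):
    R=cv2.Rodrigues(c["rvec"])[0];o=-R.T@c["tvec"]
    d=R.T@np.array([(u-c["cx"])/c["fx"],(v-c["cy"])/c["fy"],1]);return o+d*(z-o[2])/d[2]
def px(c,P):
    K=np.array([[c["fx"],0,c["cx"]],[0,c["fy"],c["cy"]],[0,0,1.]])
    return cv2.projectPoints(np.atleast_2d(np.array(P,float)),c["rvec"],c["tvec"],K,None)[0][:,0]
def cloud(c):
    v,u=np.mgrid[:400,:640];d=c["depth"];R=cv2.Rodrigues(c["rvec"])[0]
    p=np.stack([(u-c["cx"])/c["fx"]*d,(v-c["cy"])/c["fy"]*d,d],-1)
    return (p-c["tvec"])@R
E
python3 - <<'E'
from h import *
c=load("top1");p=c["pixels"]
a=cv2.resize(p[150:240,380:480],None,fx=5,fy=5,interpolation=3)
b=cv2.resize(p[160:240,195:255],None,fx=5,fy=5,interpolation=3)
d=np.zeros((450,800,3),np.uint8);d[:450,:500]=a;d[:400,500:800]=b
cv2.imwrite("pics/crop1.png",d)
# key blobs
hsv=cv2.cvtColor(p,cv2.COLOR_BGR2HSV)
for n,(u,v) in dict(blue=(405,212),yellow=(420,212),red=(435,213),green=(450,214)).items():
    h0=int(hsv[v,u,0]); m=((abs(hsv[...,0].astype(int)-h0)<12)&(hsv[...,1]>120)&(hsv[...,2]>80)).astype(np.uint8)
    k,l,s,ce=cv2.connectedComponentsWithStats(m); i=l[v,u]; print(n,hsv[v,u],ce[i],s[i],atz(c,*ce[i],.044).round(4), cloud(c)[v,u])
# copper
h0=hsv[183,331];print(h0)
print('copper',atz(c,331,183,.024),'cleaner',atz(c,321,246,.075))
E
```

```text
blue [106 212 250] [404.5 211. ] [400 207  10   9  86] [ 0.5586 -0.2043  0.044 ] [ 0.55559689 -0.20561981  0.04436575]
yellow [ 30 255 255] [419.2967033  212.08791209] [414 208  11  10  91] [ 0.5554 -0.2478  0.044 ] [ 0.5552658  -0.24883241  0.04867923]
red [  1 230 252] [434.04615385 212.89230769] [430 209   9   9  65] [ 0.553  -0.2913  0.044 ] [ 0.5525656  -0.29354261  0.04594623]
green [ 71 207 232] [449.06493506 213.79220779] [445 210   9   9  77] [ 0.5504 -0.3355  0.044 ] [ 0.54992787 -0.33870613  0.04226856]
[ 12 174 254]
copper [0.64482207 0.01163982 0.024     ] cleaner [0.45569507 0.04201736 0.075     ]
```

View pics/crop1.png

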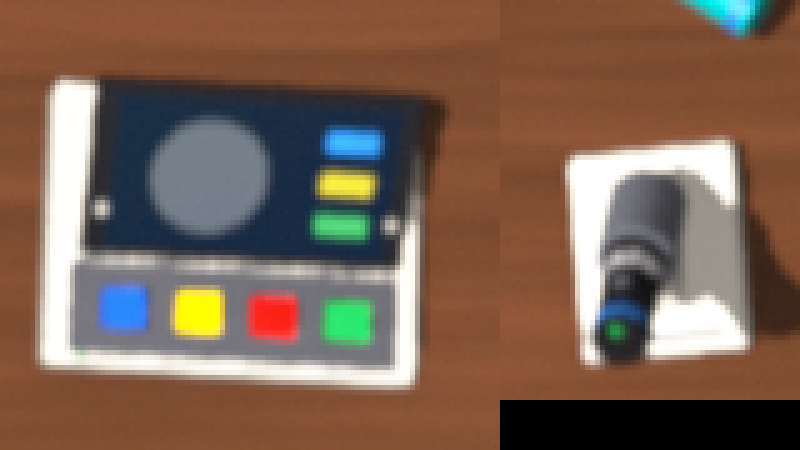

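The crop shows the four keys clearly and the console yawed about -3.6°. The white foot's corners are at crop pixels (566,155), (735,140), (748,348) and (583,364), and the scope's tail end is at about (617,330).

Run:
```python
from h import *
c=load("top1");s=load("scene1")
P=np.array([atz(c,195+(x-500)/5,160+y/5,.014) for x,y in[(566,155),(735,140),(748,348),(583,364)]])
print(P.round(4),P.mean(0)); print(np.linalg.norm(np.roll(P,-1,0)-P,axis=1))
e=(P[0]-P[3]+P[1]-P[2])/2; y1=np.degrees(np.arctan2(e[1],e[0]))
f=(P[0]-P[1]+P[3]-P[2])/2; y2=np.degrees(np.arctan2(-f[0],f[1]));print(y1,y2)
print('tail',atz(c,195+117/5,160+330/5,.139))
# clouds
for cc in(c,s):
    q=cloud(cc).reshape(-1,3);ok=(cc["depth"].ravel()>0)&(abs(q[:,0]-P[:,0].mean())<.12)&(abs(q[:,1]-P[:,1].mean())<.08)
    q=q[ok]; t=q[q[:,2]>.11]; f=q[(q[:,2]>.009)&(q[:,2]<.02)];print(len(t),t.mean(0),t[:,2].max(),len(f),(f.min(0)+f.max(0))/2)
    print(cv2.minAreaRect(f[:,:2].astype(np.float32)))
    a=np.linalg.svd(t-t.mean(0))[2][0];print(a)
    # copper check
    z=q
hs=lambda p:cv2.cvtColor(p,cv2.COLOR_BGR2HSV)
for cc,u,v in((c,331,183),(s,334,236)):
    w=hs(cc["pixels"]); m=np.zeros((400,640),np.uint8); m[v-8:v+9,u-8:u+9]=1
    print(w[v,u]); m&=((w[...,0]<20)&(w[...,1]>110)&(w[...,2]>190)).astype(np.uint8)
    yy,xx=np.nonzero(m);print(len(xx),xx.mean(),yy.mean(),atz(cc,xx.mean(),yy.mean(),.024))
for n,u,v in(('g',204,317),('y',234,289),('b',249,276)):print(n,atz(s,u,v,.044))
```

```text
[[0.6216 0.3835 0.014 ]
 [0.6308 0.2813 0.014 ]
 [0.5049 0.271  0.014 ]
 [0.4952 0.3697 0.014 ]] [0.56311767 0.32636291 0.014     ]
[0.10260684 0.12638254 0.09919857 0.12710164]
5.4410896169613885 5.365296485281475
tail [0.50931528 0.32125813 0.139     ]
221 [0.51711177 0.32033385 0.13293584] 0.15027387123928887 741 [0.58590235 0.33351405 0.01446902]
((0.5855551362037659, 0.3331625163555145), (0.12476219236850739, 0.17755724489688873), 88.50943756103516)
[-0.88187509 -0.020418    0.47104079]
210 [0.52225623 0.31849476 0.12813622] 0.14683387206121082 659 [0.56442838 0.32873495 0.01449455]
((0.5658610463142395, 0.3295329213142395), (0.12402244657278061, 0.10114402323961258), 6.154839515686035)
[ 0.82554331  0.02688253 -0.56369812]
[ 12 174 254]
69 329.84057971014494 182.42028985507247 [0.64658527 0.01513065 0.024     ]
[ 20  72 255]
0 nan nan [nan nan nan]
g [ 0.55391151 -0.33296594  0.044     ]
y [ 0.55978349 -0.24709706  0.044     ]
b [ 0.56464779 -0.20316745  0.044     ]<stdin>:20: RuntimeWarning: Mean of empty slice.
  ret = ret.dtype.type(ret / rcount)
```

```bash
python3 -m jog '[{"dp":[5.6,-2.3,0],"twist":4,"fingers":0},{"dp":[11.2,-4.6,0],"twist":8,"fingers":0},{"dp":[16.7,-6.9,0],"twist":12,"fingers":0},{"dp":[22.3,-9.1,0],"twist":16,"fingers":0},{"dp":[27.9,-11.4,0],"twist":18.6,"fingers":0},{"dp":[33.5,-13.7,0],"twist":18.6,"fingers":0},{"dp":[39.1,-16,0],"twist":18.6,"fingers":0},{"dp":[44.6,-18.3,0],"twist":18.6,"fingers":0}]'
python3 -m jog '[{"dp":[0,0,0],"twist":0,"fingers":0},{"dp":[0,0,0],"twist":0,"fingers":0},{"dp":[0,0,0],"twist":0,"fingers":0}]'; python3 -c "
from cell import env;o=env.get_obs();print(o['force'],o['tool_rot'],o['grip_width'])"
```

```text
time_s: 1.1
tool_pos: [0.5528, -0.3343, 0.2221]
tool_rot: [-180.0, 0.0, -3.6]
force: [0.7, -0.5, 0.0]
grip_width: 0.015
grasp_force: 0.0
time_s: 1.48
tool_pos: [0.5501, -0.3375, 0.2223]
tool_rot: [180.0, 0.1, -3.8]
force: [1.2, -0.8, -0.2]
grip_width: 0.0007
grasp_force: 0.0
[ 1.16584139 -0.80136174 -0.20910206] [ 1.79954148e+02  6.23846677e-02 -3.77306010e+00] 0.000666931457909717
```

```bash
python3 -m jog '[{"dp":[0.2,-0.2,6],"twist":0,"fingers":0},{"dp":[0.2,-0.2,12],"twist":0,"fingers":0},{"dp":[0.2,-0.2,16],"twist":0,"fingers":0},{"dp":[0.2,-0.2,17],"twist":0,"fingers":0},{"dp":[0.2,-0.2,17],"twist":0,"fingers":0},{"dp":[0.2,-0.2,17],"twist":0,"fingers":0}]'
python3 -m jog '[{"dp":[0,0,0.6],"twist":0,"fingers":0},{"dp":[0,0,1.2],"twist":0,"fingers":0},{"dp":[0,0,1.2],"twist":0,"fingers":0},{"dp":[0,0,1.2],"twist":0,"fingers":0}]'
```

```text
time_s: 2.22
tool_pos: [0.5552, -0.335, 0.0552]
tool_rot: [179.9, -0.2, -3.6]
force: [0.3, -0.3, -0.3]
grip_width: 0.0007
grasp_force: 0.0
time_s: 2.72
tool_pos: [0.5545, -0.3343, 0.0414]
tool_rot: [179.9, -0.1, -3.6]
force: [1.4, -0.7, 3.7]
grip_width: 0.0002
grasp_force: 1.7
```

```bash
python3 -m jog '[{"dp":[0,0,0.1],"twist":0,"fingers":0},{"dp":[0,0,0.15],"twist":0,"fingers":0},{"dp":[0,0,0.15],"twist":0,"fingers":0}]'
```

```text
time_s: 3.1
tool_pos: [0.5545, -0.3342, 0.0396]
tool_rot: [179.9, -0.1, -3.6]
force: [2.8, -0.7, 5.0]
grip_width: 0.0005
grasp_force: 2.4
```

Run:
```python
from cell import env;from h import *
c=env.read_camera("scene");cv2.imwrite("pics/k1.png",cv2.resize(c["pixels"][240:390,160:320],None,fx=4,fy=4,interpolation=3))
```

```text
(no output)
```

View pics/k1.png

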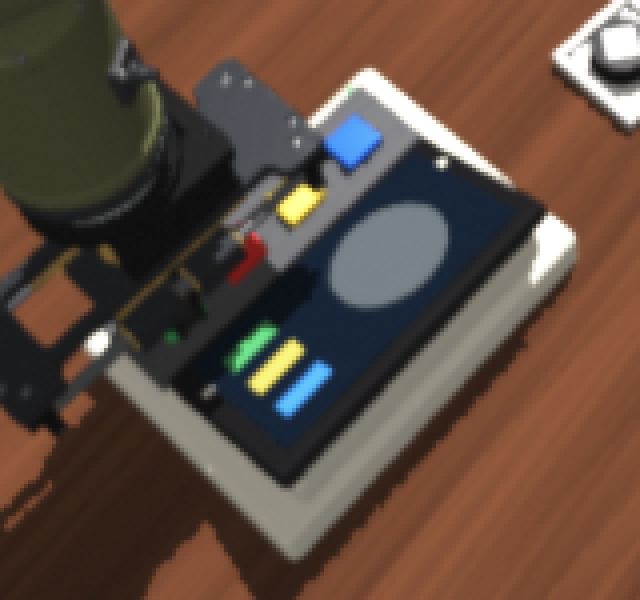

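The picture shows the finger pressing on the green key at (170,330), with the other keys free. The 5 N reading means it is fully down. Next is yellow.

```bash
python3 -m jog '[{"dp":[0,0,-3],"twist":0,"fingers":0},{"dp":[-0.1,-4.4,-3],"twist":0,"fingers":0},{"dp":[-0.2,-8.8,-3],"twist":0,"fingers":0},{"dp":[-0.2,-8.8,-3],"twist":0,"fingers":0},{"dp":[-0.2,-8.8,-3],"twist":0,"fingers":0},{"dp":[-0.2,-8.8,-1.2],"twist":0,"fingers":0},{"dp":[-0.2,-8.8,-1.2],"twist":0,"fingers":0}]'
python3 -m jog '[{"dp":[0,0,0.6],"twist":0,"fingers":0},{"dp":[0,0,1.2],"twist":0,"fingers":0},{"dp":[0,0,1.2],"twist":0,"fingers":0},{"dp":[0,0,1.2],"twist":0,"fingers":0},{"dp":[0,0,1.2],"twist":0,"fingers":0}]'
```

```text
time_s: 4.03
tool_pos: [0.5549, -0.2464, 0.0482]
tool_rot: [-179.9, 0.3, -3.7]
force: [-0.4, 0.8, -0.9]
grip_width: 0.0006
grasp_force: 0.0
time_s: 4.65
tool_pos: [0.5573, -0.2465, 0.0395]
tool_rot: [179.9, -0.0, -3.6]
force: [-2.5, -1.0, 5.5]
grip_width: 0.0008
grasp_force: 2.9
```

Yellow is down, so on to blue.

```bash
python3 -m jog '[{"dp":[0,0,-3],"twist":0,"fingers":0},{"dp":[0,-2.2,-3],"twist":0,"fingers":0},{"dp":[0,-4.4,-3],"twist":0,"fingers":0},{"dp":[0,-4.4,-3],"twist":0,"fingers":0},{"dp":[0,-4.4,-3],"twist":0,"fingers":0},{"dp":[0,-4.4,-1.2],"twist":0,"fingers":0},{"dp":[0,-4.4,-1.2],"twist":0,"fingers":0}]'
python3 -m jog '[{"dp":[0,0,0.6],"twist":0,"fingers":0},{"dp":[0,0,1.2],"twist":0,"fingers":0},{"dp":[0,0,1.2],"twist":0,"fingers":0},{"dp":[0,0,1.2],"twist":0,"fingers":0},{"dp":[0,0,1.2],"twist":0,"fingers":0}]'
python3 -m jog '[{"dp":[0,0,-3],"twist":0,"fingers":0},{"dp":[0,0,-9],"twist":0,"fingers":0},{"dp":[0,0,-15],"twist":0,"fingers":0},{"dp":[0,0,-18],"twist":0,"fingers":0},{"dp":[0,0,-18],"twist":0,"fingers":0}]'
```

```text
time_s: 5.52
tool_pos: [0.558, -0.2022, 0.0484]
tool_rot: [-179.9, 0.3, -3.7]
force: [-0.1, 0.2, -0.2]
grip_width: 0.0002
grasp_force: 0.0
time_s: 6.15
tool_pos: [0.5602, -0.2024, 0.0395]
tool_rot: [180.0, -0.0, -3.6]
force: [-1.6, -0.0, 5.8]
grip_width: 0.0007
grasp_force: 2.8
time_s: 6.78
tool_pos: [0.5619, -0.2021, 0.2217]
tool_rot: [179.9, -0.3, -3.6]
force: [-0.3, 0.1, -0.5]
grip_width: 0.0005
grasp_force: 0.0
```

```bash
python3 -m jog '[{"dp":[-0.9,-6,0],"twist":0,"fingers":0.3},{"dp":[-1.8,-12,0],"twist":-2,"fingers":0.6},{"dp":[-2.7,-18,0],"twist":-4,"fingers":1},{"dp":[-3.6,-24,0],"twist":-6,"fingers":1},{"dp":[-4.5,-30,0],"twist":-9.1,"fingers":1},{"dp":[-5.4,-36,0],"twist":-9.1,"fingers":1},{"dp":[-6.3,-42,0],"twist":-9.1,"fingers":1},{"dp":[-6.8,-47,0],"twist":-9.1,"fingers":1}]'
python3 -m jog '[{"dp":[-0.7,-4.8,0],"twist":0,"fingers":1},{"dp":[-0.7,-4.8,0],"twist":0,"fingers":1},{"dp":[-0.7,-4.8,0],"twist":0,"fingers":1},{"dp":[-0.7,-4.8,0],"twist":0,"fingers":1}]'
python3 - <<'E'
from cell import env;from h import *
c=env.read_camera("wrist");np.savez("wrist1.npz",**c);cv2.imwrite("pics/w1.png",c["pixels"])
print({k:v for k,v in c.items() if k not in("pixels","depth")});print(env.get_obs()["tool_pos"])
E
```

```text
time_s: 7.78
tool_pos: [0.5201, 0.2738, 0.217]
tool_rot: [-180.0, 0.1, 5.6]
force: [0.4, 0.1, -0.0]
grip_width: 0.0728
grasp_force: 0.0
time_s: 8.28
tool_pos: [0.5108, 0.3165, 0.2181]
tool_rot: [179.9, 0.1, 5.3]
force: [0.3, -0.7, -0.4]
grip_width: 0.0864
grasp_force: 0.0
{'fx': 309.70691628693146, 'fy': 309.70691628693146, 'cx': 317.2524514274692, 'cy': 200.0386549257246, 'rvec': array([-2.16449618,  1.97360172,  0.26689033]), 'tvec': array([0.26844351, 0.48603343, 0.5291677 ])}
[0.5108959  0.31661442 0.21840615]
```

View pics/w1.png

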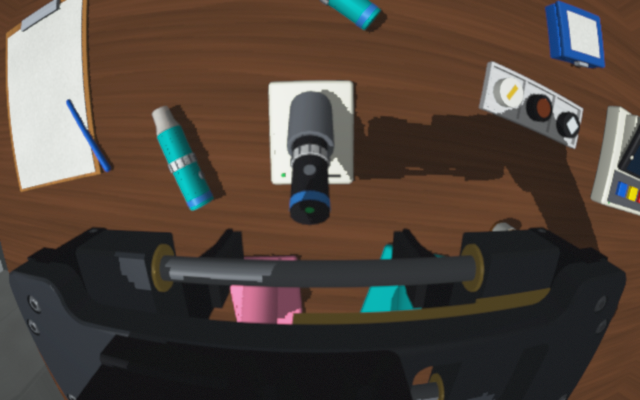

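The wrist view shows the scope between the finger lines, aligned with the image column. Its tail disc is at (310,211), the mouth at about (311,135), the copper specimen at (539,107), and the foot corners at (269,83), (353,82), (353,184), (273,185).

```bash
cat >> h.py <<'E'
def fe(c,u,v,z):
    x,y=(u-c["cx"])/c["fx"],(v-c["cy"])/c["fy"];r=np.hypot(x,y)
    d=np.array([x/r*np.sin(r),y/r*np.sin(r),np.cos(r)])
    R=cv2.Rodrigues(c["rvec"])[0];o=-R.T@c["tvec"];d=R.T@d;return o+d*(z-o[2])/d[2]
E
python3 - <<'E'
from h import *
c=load("wrist1")
P=np.array([fe(c,u,v,.014) for u,v in[(269,83),(353,82),(353,184),(273,185)]]);print(P.round(4),P.mean(0))
print('yaw',np.degrees(np.arctan2(*(P[1]-P[2]+P[0]-P[3])[[1,0]])))
print('tail',fe(c,310,211,.1385),'mouthedge',fe(c,311,93,.07));print('copper',fe(c,539,107,.024))
E
```

```text
[[0.6176 0.3835 0.014 ]
 [0.6273 0.2859 0.014 ]
 [0.5055 0.2728 0.014 ]
 [0.4954 0.3696 0.014 ]] [0.56143921 0.32795576 0.014     ]
yaw 6.289141804069445
tail [0.50590305 0.3225851  0.1385    ] mouthedge [0.60504008 0.33190552 0.07      ]
copper [0.64330906 0.02496099 0.024     ]
```

```bash
python3 -m jog '[{"dp":[0.2,-0.2,0],"twist":0,"fingers":1},{"dp":[0.2,-0.2,0],"twist":0,"fingers":1},{"dp":[0.2,-0.2,0],"twist":0,"fingers":1},{"dp":[0.2,-0.2,0],"twist":0,"fingers":1}]'
```

```text
time_s: 8.82
tool_pos: [0.5119, 0.3207, 0.219]
tool_rot: [180.0, -0.0, 5.5]
force: [1.0, 0.3, 0.1]
grip_width: 0.0868
grasp_force: 0.0
```

```bash
python3 -m jog '[{"dp":[0.8,-0.2,0],"twist":0,"fingers":1},{"dp":[0.8,-0.2,4],"twist":0,"fingers":1},{"dp":[0.8,-0.2,7],"twist":0,"fingers":1},{"dp":[0.8,-0.2,10],"twist":0,"fingers":1},{"dp":[0.8,-0.2,11.8],"twist":0,"fingers":1},{"dp":[0.8,-0.2,11.8],"twist":0,"fingers":1},{"dp":[0.8,-0.2,11.8],"twist":0,"fingers":1},{"dp":[0.8,-0.2,11.8],"twist":0,"fingers":1}]'
python3 - <<'E'
from cell import env;from h import *
c=env.read_camera("wrist");s=env.read_camera("scene")["pixels"]
cv2.imwrite("pics/w2.png",np.hstack([c["pixels"][60:360,140:500],cv2.resize(s[70:190,310:440],(325,300))]))
print(env.get_obs()["tool_pos"])
E
```

```text
time_s: 9.82
tool_pos: [0.5205, 0.3241, 0.1024]
tool_rot: [-180.0, -0.1, 5.5]
force: [-0.4, 0.6, -0.1]
grip_width: 0.0871
grasp_force: 0.0
[0.52023557 0.3237861  0.10205185]
```

View pics/w2.png

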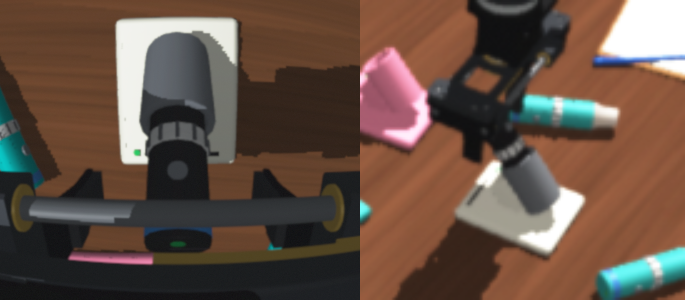

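```bash
python3 -m jog '[{"dp":[0,0,0],"twist":0,"fingers":0.5},{"dp":[0,0,0],"twist":0,"fingers":0.2},{"dp":[0,0,0],"twist":0,"fingers":0.2},{"dp":[0,0,0],"twist":0,"fingers":0.2},{"dp":[0,0,0],"twist":0,"fingers":0.2},{"dp":[0,0,0],"twist":0,"fingers":0.2}]' 8
python3 -m jog '[{"dp":[-0.6,0,-0.8],"twist":0,"fingers":0.2},{"dp":[-1.3,0,-1.5],"twist":0,"fingers":0.2},{"dp":[-1.9,0,-2.3],"twist":0,"fingers":0.2},{"dp":[-2.6,0,-3.1],"twist":0,"fingers":0.2},{"dp":[-2.6,0,-3.1],"twist":0,"fingers":0.2}]'
```

```text
time_s: 10.68
tool_pos: [0.5197, 0.3234, 0.101]
tool_rot: [180.0, 0.0, 5.5]
force: [0.8, -0.2, 0.6]
grip_width: 0.0347
grasp_force: 0.2
time_s: 11.3
tool_pos: [0.4934, 0.3214, 0.133]
tool_rot: [-180.0, -0.1, 5.5]
force: [0.1, -0.0, -1.9]
grip_width: 0.0338
grasp_force: 8.0
```

```bash
python3 -m jog '[{"dp":[-0.7,0,-0.8],"twist":0,"fingers":0.2},{"dp":[-1.3,0,-1.6],"twist":0,"fingers":0.2},{"dp":[-2.0,0,-2.4],"twist":0,"fingers":0.2},{"dp":[-2.6,0,-3.2],"twist":0,"fingers":0.2},{"dp":[-2.6,0,-4],"twist":0,"fingers":0.2},{"dp":[-2.6,0,-4],"twist":0,"fingers":0.2},{"dp":[-2.6,0,-4],"twist":0,"fingers":0.2}]'
python3 - <<'E'
from cell import env;from h import *
c=env.read_camera("wrist");s=env.read_camera("scene")["pixels"]
cv2.imwrite("pics/w3.png",np.hstack([c["pixels"][60:360,140:500],cv2.resize(s[50:190,300:440],(325,300))]))
print(env.get_obs()["tool_pos"])
E
```

```text
time_s: 12.18
tool_pos: [0.4681, 0.3183, 0.1718]
tool_rot: [180.0, 0.0, 5.5]
force: [1.1, -0.4, -2.2]
grip_width: 0.0335
grasp_force: 8.0
[0.46786953 0.31824782 0.17154272]
```

View pics/w3.png

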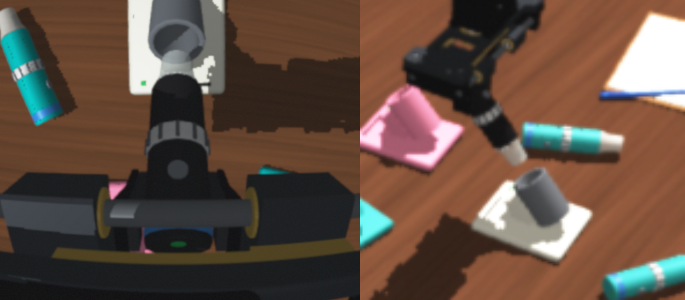

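The wrist view shows the scope clear of the sleeve, with the nose at about (178,60) in the crop and the mouth beyond it. It still leans about 40°. I'll ease the grip so it can swing, and measure the lean from depth.

```bash
cat > lean.py <<'E'
from cell import env;from h import *
def lean(v=0):
    c=env.read_camera("wrist");o=env.get_obs()
    vv,uu=np.mgrid[:400,:640];x=(uu-c["cx"])/c["fx"];y=(vv-c["cy"])/c["fy"];r=np.hypot(x,y)+1e-9
    t=np.tan(r)/r;d=c["depth"];p=np.stack([x*t*d,y*t*d,d],-1)
    R=cv2.Rodrigues(c["rvec"])[0];w=((p-c["tvec"])@R).reshape(-1,3)
    yaw=np.radians(o["tool_rot"][2]);ex=np.array([np.cos(yaw),np.sin(yaw)]);ey=np.array([-ex[1],ex[0]])
    q=w-o["tool_pos"];a=q[:,:2]@ex;b=q[:,:2]@ey;z=q[:,2]-env.hold_point_z
    m=(d.ravel()>0)&(abs(b)<.003)&(a>-.01)&(a<.12)&(z<-.022)&(z>-.12)&(np.hypot(a,z)<.13)
    A,Z=a[m],z[m]
    for lo,hi in((-.07,-.02),(-.12,-.07)):
        k=(Z>lo)&(Z<hi)
        if k.sum()>5:
            f=np.polyfit(Z[k],A[k],1);print("lean",lo,-np.degrees(np.arctan(f[0])),"n",k.sum(),"x@-.05",np.polyval(f,-.05),"minZ",Z[k].min())
    print(o["tool_pos"],o["grip_width"],o["grasp_force"])
if __name__=="__main__":lean()
E
python3 lean.py
python3 -m jog '[{"dp":[0,0,-1],"twist":0,"fingers":0.2},{"dp":[0,0,-1],"twist":0,"fingers":0.2},{"dp":[0,0,-1],"twist":0,"fingers":0.2},{"dp":[0,0,-1],"twist":0,"fingers":0.2},{"dp":[0,0,-1],"twist":0,"fingers":0.2},{"dp":[0,0,-1],"twist":0,"fingers":0.2}]' 3
python3 lean.py
```

```text
lean -0.07 35.00378359346888 n 606 x@-.05 0.057991924740916675 minZ -0.0699974677215417
lean -0.12 35.504424505356475 n 80 x@-.05 0.05568574039898272 minZ -0.08021899572263863
[0.46784395 0.3182822  0.17152728] 0.03367567740536016 7.989300802582875
time_s: 13.08
tool_pos: [0.4679, 0.3184, 0.1819]
tool_rot: [180.0, 0.0, 5.5]
force: [-0.4, -0.4, -1.4]
grip_width: 0.0336
grasp_force: 3.0
lean -0.07 17.243538550486065 n 397 x@-.05 0.03383406124190903 minZ -0.06987580057625803
lean -0.12 7.96124819854065 n 92 x@-.05 0.03679857203150105 minZ -0.10304946494047837
[0.46790286 0.31839935 0.18190902] 0.03373406999039499 3.000001535983756
```

```bash
python3 -m jog '[{"dp":[0,0,0],"twist":0,"fingers":0.2},{"dp":[0,0,0],"twist":0,"fingers":0.2},{"dp":[0,0,0],"twist":0,"fingers":0.2},{"dp":[0,0,0],"twist":0,"fingers":0.2}]' 
python3 lean.py
python3 -m jog '[{"dp":[0,0,-1],"twist":0,"fingers":0.2},{"dp":[0,0,-3],"twist":0,"fingers":0.2},{"dp":[0,0,-1],"twist":0,"fingers":0.2},{"dp":[0,0,-3],"twist":0,"fingers":0.2},{"dp":[0,0,-1],"twist":0,"fingers":0.2},{"dp":[0,0,-3],"twist":0,"fingers":0.2},{"dp":[0,0,-3],"twist":0,"fingers":0.2}]'
python3 lean.py
```

```text
time_s: 13.62
tool_pos: [0.4679, 0.3185, 0.182]
tool_rot: [180.0, 0.0, 5.5]
force: [-0.1, -0.5, -1.5]
grip_width: 0.0341
grasp_force: 3.0
lean -0.07 17.237218487420655 n 397 x@-.05 0.03387866405134239 minZ -0.06984236068784927
lean -0.12 8.063626100433549 n 89 x@-.05 0.03673797972789703 minZ -0.10280393757855488
[0.46792131 0.31849767 0.18202021] 0.03414577330295337 3.000006716174539
time_s: 14.55
tool_pos: [0.4689, 0.3194, 0.2145]
tool_rot: [-179.9, -0.2, 5.5]
force: [0.7, 0.3, -2.5]
grip_width: 0.0338
grasp_force: 3.0
lean -0.07 11.494862209394256 n 330 x@-.05 0.02839056658838134 minZ -0.06984456890355617
lean -0.12 1.499125110097988 n 88 x@-.05 0.032478886181190096 minZ -0.10774413573563921
[0.46859432 0.31914541 0.21368421] 0.03410586049447141 2.999829025065992
```

```bash
python3 -m jog '[{"dp":[0,0,3],"twist":0,"fingers":0.2},{"dp":[0,0,0],"twist":0,"fingers":0.2},{"dp":[0,0,3],"twist":0,"fingers":0.2},{"dp":[0,0,0],"twist":0,"fingers":0.2},{"dp":[0,0,3],"twist":0,"fingers":0.2},{"dp":[0,0,0],"twist":0,"fingers":0.2},{"dp":[0,0,0],"twist":0,"fingers":0.2}]'
python3 lean.py
```

```text
time_s: 15.48
tool_pos: [0.4691, 0.3196, 0.2141]
tool_rot: [-179.9, -0.2, 5.5]
force: [0.2, 0.9, -1.7]
grip_width: 0.0341
grasp_force: 3.0
lean -0.07 1.4491435832893527 n 202 x@-.05 0.018256010681135266 minZ -0.06987386245885702
lean -0.12 -6.684252432743834 n 64 x@-.05 0.02213870521551333 minZ -0.1175649321899978
[0.46855255 0.31910227 0.21288755] 0.033639979973525774 2.998228384531103
```

```bash
python3 -m jog '[{"dp":[0,0,0],"twist":0,"fingers":0.2},{"dp":[0,0,0],"twist":0,"fingers":0.2},{"dp":[0,0,0],"twist":0,"fingers":0.2},{"dp":[0,0,-1],"twist":0,"fingers":0.2},{"dp":[0,0,-2],"twist":0,"fingers":0.2},{"dp":[0,0,-3],"twist":0,"fingers":0.2},{"dp":[0,0,-3],"twist":0,"fingers":0.2}]' 20
python3 lean.py
python3 -m jog '[{"dp":[0.7,1.5,0],"twist":0,"fingers":0.2},{"dp":[2.1,4.5,0],"twist":0,"fingers":0.2},{"dp":[3.9,8.5,0],"twist":0,"fingers":0.2},{"dp":[5.7,12.5,0],"twist":0,"fingers":0.2},{"dp":[7.6,16.5,0],"twist":0,"fingers":0.2},{"dp":[9.4,20.5,0],"twist":0,"fingers":0.2},{"dp":[10.3,22.5,0],"twist":0,"fingers":0.2},{"dp":[10.3,22.5,0],"twist":0,"fingers":0.2}]'
python3 lean.py
python3 - <<'E'
from cell import env;from h import *
c=env.read_camera("wrist");np.savez("wrist2.npz",**c);cv2.imwrite("pics/w4.png",c["pixels"])
E
```

```text
time_s: 16.4
tool_pos: [0.4685, 0.319, 0.2434]
tool_rot: [-179.9, -0.1, 5.5]
force: [0.2, -0.4, -2.0]
grip_width: 0.0338
grasp_force: 20.0
lean -0.07 1.1180387235448501 n 198 x@-.05 0.01794345347687092 minZ -0.06961197634050831
lean -0.12 -6.635113767921175 n 66 x@-.05 0.02171981473027344 minZ -0.11897942943865583
[0.46817525 0.31869257 0.2426138 ] 0.03368186349317597 19.99674669234082
time_s: 17.45
tool_pos: [0.5924, 0.1023, 0.2413]
tool_rot: [180.0, 0.1, 5.3]
force: [-0.2, 0.9, -2.2]
grip_width: 0.0337
grasp_force: 20.0
lean -0.07 0.4160709551388126 n 193 x@-.05 0.01807552273214082 minZ -0.06997791899351677
lean -0.12 -6.839319842865748 n 63 x@-.05 0.021853613671017236 minZ -0.11991208606237536
[0.59152825 0.1049525  0.24161724] 0.03338312618804079 19.997498304583132
```

View pics/w4.png

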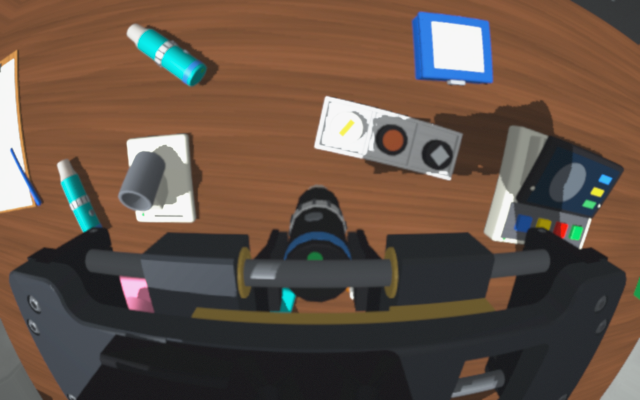

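The wrist view shows the scope upright in the fingers and the copper disc at (393,140). I'll locate the copper and find the true nose depth.

```bash
sed -i 's/(z>-.12)/(z>-.15)/;s/<.13)/<.16)/;s/(-.12,-.07)/(-.15,-.07)/' lean.py
python3 - <<'E'
from h import *
c=load("wrist2");print('copper',fe(c,393,140,.024),'brass',fe(c,348,128,.024),'steel',fe(c,438,155,.024))
t=load("top1");s=load("scene1")
print('top',atz(t,330.3,183,.024),'scene',atz(s,334.5,236,.024))
E
python3 lean.py
python3 - <<'E'
from cell import env;from h import *
# scene-camera check of tip
c=env.read_camera("scene");o=env.get_obs();q=cloud(c).reshape(-1,3);g=o["tool_pos"]
m=(c["depth"].ravel()>0)&(np.hypot(q[:,0]-g[0],q[:,1]-g[1])<.03)&(q[:,2]>.06)&(q[:,2]<g[2]-.01)
z=q[m];print(len(z),np.sort(z[:,2])[:15].round(4),"tip below grasp",g[2]+.0187-np.sort(z[:,2])[3]);b=z[z[:,2]<z[:,2].min()+.03];print(b.mean(0))
E
```

```text
copper [0.64439221 0.01629209 0.024     ] brass [0.65247929 0.07412574 0.024     ] steel [ 0.63329753 -0.04700887  0.024     ]
top [0.64482065 0.01374968 0.024     ] scene [0.65066901 0.01229931 0.024     ]
lean -0.07 0.7640011290318856 n 197 x@-.05 0.017629996132167213 minZ -0.0698290064047773
lean -0.15 -6.697385733791484 n 67 x@-.05 0.021350299144037747 minZ -0.11891090826279688
[0.59101588 0.10708206 0.242105  ] 0.03356605215944783 19.99750167829916
335 [0.1391 0.1399 0.1402 0.141  0.1431 0.1433 0.1433 0.1434 0.1435 0.1441
 0.1441 0.1444 0.1453 0.1457 0.1461] tip below grasp 0.11988475820039696
[0.60052059 0.10077904 0.15373179]
```

```bash
python3 -m jog '[{"dp":[1.1,2.4,0],"twist":0,"fingers":0.2},{"dp":[2.2,4.9,0],"twist":0,"fingers":0.2},{"dp":[3.4,7.3,0],"twist":0,"fingers":0.2},{"dp":[4.4,9.7,0],"twist":0,"fingers":0.2},{"dp":[4.4,9.7,2],"twist":0,"fingers":0.2},{"dp":[4.4,9.7,4],"twist":0,"fingers":0.2},{"dp":[4.4,9.7,5],"twist":0,"fingers":0.2},{"dp":[4.4,9.7,5],"twist":0,"fingers":0.2}]'
python3 -m jog '[{"dp":[0,0,0],"twist":0,"fingers":0.2},{"dp":[0,0,0],"twist":0,"fingers":0.2},{"dp":[0,0,0],"twist":0,"fingers":0.2},{"dp":[0,0,0],"twist":0,"fingers":0.2}]'
python3 lean.py
```

```text
time_s: 18.65
tool_pos: [0.6441, 0.0129, 0.1907]
tool_rot: [-180.0, 0.1, 5.6]
force: [0.6, 0.3, -1.6]
grip_width: 0.0335
grasp_force: 20.0
time_s: 19.15
tool_pos: [0.6452, 0.012, 0.1923]
tool_rot: [180.0, -0.0, 5.5]
force: [0.4, -0.1, -1.9]
grip_width: 0.0334
grasp_force: 20.0
lean -0.07 1.0243913405646843 n 201 x@-.05 0.01762307755957332 minZ -0.06897584772354484
lean -0.15 -6.572305797471069 n 68 x@-.05 0.021319713154175177 minZ -0.1188442098461901
[0.64518334 0.01198093 0.19219562] 0.033802081500253066 19.99724356457591
```

```bash
python3 -m jog '[{"dp":[-0.2,-0.2,1],"twist":0,"fingers":0.2},{"dp":[-0.2,-0.2,2],"twist":0,"fingers":0.2},{"dp":[-0.2,-0.2,3],"twist":0,"fingers":0.2},{"dp":[-0.2,-0.2,3.6],"twist":0,"fingers":0.2},{"dp":[-0.2,-0.2,3.6],"twist":0,"fingers":0.2},{"dp":[-0.2,-0.2,3.6],"twist":0,"fingers":0.2},{"dp":[-0.2,-0.2,3.6],"twist":0,"fingers":0.2},{"dp":[-0.2,-0.2,3.6],"twist":0,"fingers":0.2}]'
python3 lean.py
python3 - <<'E'
from cell import env;from h import *
c=env.read_camera("wrist")["pixels"][100:300,200:440];s=env.read_camera("scene");t=env.read_camera("top")["pixels"]
cv2.imwrite("pics/f.png",np.hstack([cv2.resize(s["pixels"][180:290,280:400],(436,400),interpolation=3),cv2.resize(c,(360,400))]))
print(px(s,[[.645,.0145,.024],[.645,.0145,.054]]))
E
```

```text
time_s: 20.2
tool_pos: [0.6431, 0.0139, 0.1564]
tool_rot: [180.0, -0.0, 5.5]
force: [-0.1, 0.1, -1.8]
grip_width: 0.0331
grasp_force: 20.0
lean -0.07 0.9791248917840912 n 198 x@-.05 0.017580142884313865 minZ -0.06975136777967642
lean -0.15 -4.507770364185676 n 74 x@-.05 0.020085604655388747 minZ -0.14998827387078575
[0.64308123 0.01385746 0.15629763] 0.03343100675665783 19.997165005188435
[[333.17588156 234.25623709]
 [333.42763773 227.58653105]]
```

View pics/f.png

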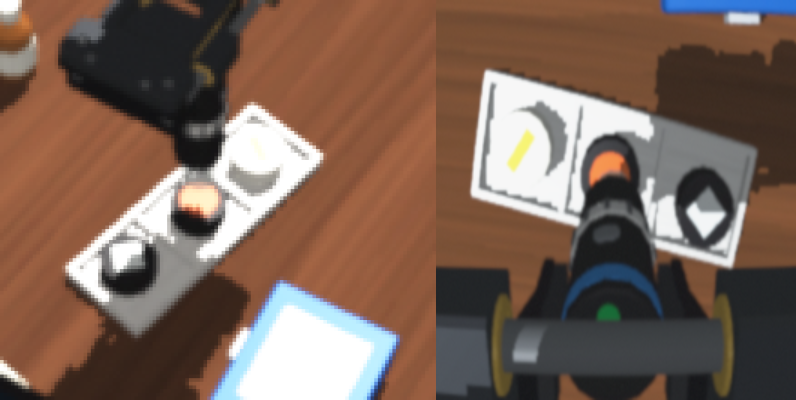

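The final view shows the nose directly over the copper disc: in the scene crop the tip is at about (200,182) and the copper at (199,205), which matches a 3 cm gap. The lean is about 1° and the other specimens haven't moved, so I'm handing it in.

```bash
python3 -c "
from cell import env;print(env.sign_off())"
```

```text
the job is handed in; nothing more can be done
None
```

I pressed green, yellow and blue in that order, drew the scope out, and handed in with it held upright (about 1° lean), its nose about 3 cm above the middle of the copper specimen; the sign-off returned no verdict.

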